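Draw the jig pin clear of the welded bracket and hold it

ROBOT

A 6-joint arm with a two-finger parallel gripper is mounted at the origin on the work surface. World frame = base frame: x ahead of the robot, y to its left, z up, the work surface at z = 0. Lengths are in m, angles in rad, forces in N, time in s.
With the tool pointing down it reaches from about 0.275 to 0.85 m from the base axis. Payload 5.2 kg.
Tool frame: the origin (TCP) lies on the centre line of the jaws, within the pads' length; the fingertips stand 25 mm ahead of it and the grasp point (between the pads) lies 6 mm ahead of it; z points along the fingers, y is the line along which they close (so a half turn about z gives the same grasp; the last joint's range is limited). The gripper opens to 85 mm and grips with 20 to 120 N. Pads are 22 mm wide; open, the fingers measure 114 mm over their backs; the gripper's body (76 mm by 85 mm) begins 54 mm behind the grasp point. The pads swing forward as they close: fully open they stand 13 mm farther back than shut.
Start: joints at [1.059, 0.259, 1.535, -0, 1.348, -0.203], TCP at [0.167, 0.524, 0.256] pointing down, gripper open.
Joint ranges: [-3.14, 3.14], [-0.91, 2.08], [0.19, 2.58], [-1.22, 4.36], [0.22, 2.71], [-3.12, 3.12]. Speed limits (rad/s): [2.57, 2.57, 3.14, 3.14, 3.14, 3.14].

INTERFACE

Orientations are given as a unit quaternion [w, x, y, z].
In Python, from bench import manip, eyes, models gives the robot as it stands. The module is installed in compiled form; this text tells all that it offers.
- The arm moves only by the shell command python3 -m pendant 'ROWS' [FORCE]. ROWS is JSON, a list of rows, each an object with "offset": the shift along the tool's x, y, z each as a share of 0.1 m, from -1 to 1, a list of three; "delta_rot": the turn, a rotation vector about the tool's x, y, z each as a share of 8 degrees, from -1 to 1, a list of three; "grip": the opening, from -1 (shut) to 1 (fully open). A call has exactly 10 rows; each row shifts and turns the commanded pose from where the row before left it, along the tool's axes as they then stand; what a row does not reach is not made up. A row lasts 1/8 s, in which the tool goes at most 62.5 mm and 10.7 degrees, less where a joint would pass 70% of its speed; a pose out of reach is approached as far as the arm can. A call with a number of a shift or a turn outside -1 to 1 is refused whole. A call with a gripper value outside its range is refused whole. The fingers move at their own pace and stop on an object; FORCE is the grip in N (left out, the last holds). Time passes only in rows, so rows that do not move let the fingers close, or fill a call up. It gives the time, the measured TCP pose, the force, the opening and the grip force at its end, in the units of the state.
- manip.sense(): the state, without advancing time (a new reading comes with each control period).
- eyes.camera(name): name is "scene" or "top" or "wrist"; returns the picture (384x512x3 uint8, blue, green, red); there is no depth.
- eyes.camera_info(name): a dict with "mtx" (3x3 intrinsics, pixels), "T" (4x4, takes a point from camera to world coordinates). Camera axes: x right, y up, looking along -z (the intrinsics and any distortion apply to the point x, -y, -z); pixel columns grow to the right and rows downward; lengths in m; the calibration is good to about 2 mm. A picture is of the moment at which its call begins: read the wrist's pose just before it. camera_info takes no time and is no camera call; for the wrist camera it gives the pose at the moment of the call.
- manip.sign_off(): hands the job in; it is judged then, once.
Trained networks look in the newest picture that a camera, given by its name, has taken for a name from the list of things; names that differ only in an ending like _2 or _b are one class to them, and where a whole thing is asked for, a point or a joint stands for the part that bears it (a point fixed in the world has none). Each returns a list of dicts, best first, with "score" (0 to 1); they miss things now and then, are a little off and sometimes report something else, mostly with a low value. They report only what shows in the picture. A call takes as long as a camera call. They do not tell look-alikes from the thing itself.
- models.masks_of(name, camera): "region" (384x512 bool, what is visible of it) and "rect" ([left, top, right, bottom] in pixels, round what is visible of it).
- models.tip_of(name, camera): "xy" ([column, row] in pixels: a listed point, or the origin of a listed thing).
The state is a dict: "time": time; "joints": joint angles; "dq": joint speeds; "joint_efforts": joint torques, N m; "tool_pos": TCP position; "tcp_rot": TCP orientation; "ft_force": force on the tool from outside, world axes, zero at the start; "moment": the same for the moment, N m; "finger_gap": finger opening in m; "gripper_force": force on a finger pad.
Only numpy, scipy, OpenCV 4.12 (cv2) and the standard library are available. Lean on these libraries where they do the work, as an engineer would, in place of code of your own. Each camera call takes 0.05 s, during which the arm holds its last target. There are 200 camera calls.

TASK

The bracket is welded and has to come out of the jig. Unlock the jig pin by turning its knurled cap anticlockwise to the stop, then draw the pin straight up, without letting it bind, until its foot is clear above the bracket's lug but the pin still sits well down in the bore of the jig's upper arm. Finish while holding the pin there, so that I can slide the bracket out; do not shift the bracket or the things lying around.

Things in the scene. Friction and masses are not known exactly. Their poses are not given: they have to be found in the camera images.
- jig: Dark grey steel welding jig bolted to the bench: a C-shaped fork 80 mm wide (x), mouth to its +y, on a 100 mm wide base plate that runs 220 mm to +y. Origin on the vertical axis of the pin bores at the jig's underside (z = 0), z up. Lower arm up to 32 mm high with a bore for the pin (relieved wider below 16 mm), upper arm 56 to 86 mm high. Arms reach 30 mm to +y and 75 mm to -y of the axis.
- guide_top (a point): Centre of the upper mouth of the snug bore in the jig's upper arm, 86 mm above the jig's origin; the bore is 30 mm long, 26 mm wide for the 25 mm pin. Beside it stand two keeper strips, 6 mm high, that keep the pin's square collar from turning; 58 mm to -y are two screw heads 8 mm high. Nothing else stands near the cap.
- pin: Loose vertical steel jig pin, 25 mm thick, 0.4 to 0.8 kg with cap. Origin on its axis under its 30 x 30 x 8 mm square collar, z up. At the start it is fully home, collar on the upper arm, shank down through upper arm, lug and lower arm. Three plungers by the foot stick out 4 mm under the lower arm and lock it until the cap is loose. Unlocked, only its weight holds it; let go, it drops back.
- pin_foot (a point): Centre of the pin's foot, 83 mm below the pin's origin; 3 mm above the bench at the start. It must rise 41 mm to come level with the top of the lug and 53 mm to come level with the lower edge of the upper arm's bore; at 83 mm it leaves that bore at the top.
- cap (a joint): Angle of the knurled locking cap on top of the pin, in rad relative to the pin: about 0 to 0.2 at the start (locked), 1.4 at its stop (unlocked); from about 1.2 on the plungers are drawn in. It grows anticlockwise seen from above and stays where it is left (friction about 0.06 N m). The cap is captive: pulling it lifts the pin.
- cap_top (a point): Centre of the top of the locking cap, on the pin's axis, 129 mm above the bench at the start. The cap is a steel cylinder 36 mm in diameter and 30 mm high below this point, finely knurled, with a dark hexagon socket and a bright radial line on top. Under it: 5 mm of 20 mm neck, then the square collar.
- bracket: Loose welded steel bracket, 1.1 kg: flat lug 56 mm wide, 12 mm thick with a 27.5 mm eye round the pin, welded to a 40 x 40 mm square tube 170 mm long to its +y. Origin on the eye's axis under the lug, axes like the jig's. It rests on the lower arm and a tube rest, between side locators. Top of the tube 58 mm above the bench.
- lug_top (a point): Centre of the lug's eye at the lug's upper face, 44 mm above the bench, 12 mm below the upper arm.
- hammer: Bystander: hammer lying on the bench.
- brush: Bystander: flat paint brush lying on the bench.
- square: Bystander: engineer's square lying on the bench, stock 100 mm, blade 150 mm. Origin under the middle of the stock.
- offcut: Bystander: offcut of 50 x 30 mm rectangular tube, 130 mm long, lying on the bench. Origin under its centre.
Not all that is in view belongs to the job. What is shaped like the pin but red or turquoise is not meant.

How it is judged:
By the outcome, as a careful person would: the job done as asked, in the order asked, and still so for the second after the job is handed in, while the arm keeps its last pose, push and grip.
It also fails if it takes over 38 s, if anything falls off the work surface, if the arm or the gripper's body presses on something with over 40 N, if the wrist force passes 120 N, or if a joint passes its speed limit or range.

## Working session

There is one attempt and no reset: what is moved stays moved. The work goes in short steps, Python scripts to look and compute and a shell command to move; the robot and the scene stay as the last step left them, time stands still between calls to the robot, and variables do not carry over. Pictures are saved under pics/ and viewed, at most 10 in all, crops included, and the job is handed in when it is done.

```bash
mkdir -p pics
cat > h.py <<'E'
import numpy as np, cv2
from bench import manip, eyes, models
from scipy.spatial.transform import Rotation as R
def ray(info,px):
    K=np.array(info["mtx"]);T=np.array(info["T"])
    p=np.linalg.inv(K)@[px[0],px[1],1]
    d=T[:3,:3]@np.array([p[0],-p[1],-p[2]]); return T[:3,3],d/np.linalg.norm(d)
def tri(rs):
    A=sum(np.eye(3)-np.outer(d,d) for o,d in rs); b=sum((np.eye(3)-np.outer(d,d))@o for o,d in rs)
    x=np.linalg.solve(A,b); return x,[round(float(np.linalg.norm((np.eye(3)-np.outer(d,d))@(x-o)))*1000,1) for o,d in rs]
def proj(info,X):
    K=np.array(info["mtx"]);T=np.array(info["T"])
    c=T[:3,:3].T@(np.array(X)-T[:3,3]); p=K@[c[0],-c[1],-c[2]]; return p[:2]/p[2]
E
python3 - <<'E'
from h import *
im=[]
for c in ["scene","top"]:
    a=eyes.camera(c); im.append(a)
    for n in ["cap_top","guide_top","lug_top","pin","jig"]:
        print(c,n,[(np.round(r["xy"],1).tolist(),round(r["score"],2)) for r in models.tip_of(n,c)[:4]])
    print(c,"capmask",[(r["rect"],round(r["score"],2)) for r in models.masks_of("cap",c)[:4]])
    cv2.imwrite(f"pics/{c}0.png",a)
    i=eyes.camera_info(c);print(np.round(i["T"],3).tolist())
s=manip.sense();print(s)
E
```

```text
scene cap_top [([229.9, 194.8], 0.67), ([232.3, 241.8], 0.62), ([192.3, 168.5], 0.48)]
scene guide_top [([229.3, 205.4], 0.77)]
scene lug_top []
scene pin [([195.4, 182.3], 0.89), ([234.3, 254.3], 0.69), ([231.2, 207.5], 0.65), ([398.4, 202.4], 0.53)]
scene jig [([229.2, 222.7], 0.66)]
scene capmask [([219.2, 192.8, 234.8, 205.3], 0.76), ([186.4, 168.7, 199.3, 179.4], 0.53), ([228.9, 235.3, 243.7, 255.6], 0.5)]
[[0.309, -0.764, 0.566, 1.095], [0.951, 0.253, -0.179, -0.2], [-0.006, 0.594, 0.805, 0.946], [0.0, 0.0, 0.0, 1.0]]
top cap_top [([272.4, 187.9], 0.72), ([279.2, 145.3], 0.47), ([297.0, 231.8], 0.46)]
top guide_top []
top lug_top [([273.9, 192.2], 0.98), ([381.2, 182.4], 0.49)]
top pin [([282.0, 149.5], 0.66), ([297.1, 234.2], 0.65), ([273.2, 191.9], 0.64)]
top jig [([271.2, 191.3], 0.56)]
top capmask [([272.2, 180.5, 278.7, 198.0], 0.62), ([292.2, 224.4, 303.0, 239.0], 0.55)]
[[0.02, 0.997, -0.073, 0.424], [-1.0, 0.02, -0.004, -0.033], [-0.003, 0.073, 0.997, 1.364], [0.0, 0.0, 0.0, 1.0]]
{'time': 0.7, 'joints': array([ 1.05919263e+00,  2.58539293e-01,  1.53499315e+00, -1.31788104e-05,
        1.34798567e+00, -2.02799229e-01]), 'dq': array([ 5.11813692e-04,  3.02422073e-05,  2.00725699e-04,  1.29340257e-04,
       -1.44928629e-03,  6.82684293e-04]), 'joint_efforts': array([ 9.16650824e-04, -4.45794046e+01, -2.90836859e+01, -8.92473986e-05,
        9.01495896e-04, -1.00178673e-05]), 'tool_pos': array([0.16714213, 0.52399828, 0.2563452 ]), 'tcp_rot': array([1.90514185e-05, 1.53788034e-01, 9.88103860e-01, 3.26674728e-05]), 'ft_force': array([-0.690196  , -0.61912413, -0.1641716 ]), 'moment': array([-0.00844423, -0.02657496, -0.00092812]), 'gripper_force': 0.0, 'finger_gap': 0.08567468339565953}
```

```bash
python3 -c "
import cv2,numpy as np
a=[cv2.imread(f'pics/{c}0.png') for c in ('scene','top')]
cv2.imwrite('pics/both.png',cv2.resize(np.vstack(a),(400*1,600)))"
```

```text
(no output)
```

View pics/scene0.png

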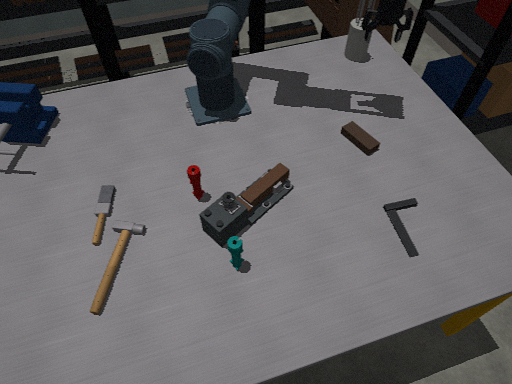

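View pics/top0.png

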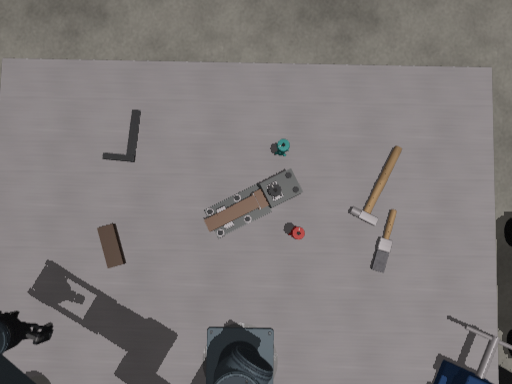

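The scene view shows the jig with the grey pin cap at about (229,197), a red look-alike at (195,170) and a turquoise one at (235,243). In the top view they are at (274,189), (298,232) and (283,146). Only the grey cap sits on the jig's upper arm beside the two screw heads, so that is the one meant. I'll confirm it in a crop.

Run:
```python
from h import *
S,T=eyes.camera_info("scene"),eyes.camera_info("top")
for n,a,b in [("cap",(229.9,194.8),(272.4,187.9)),("red",(192.3,168.5),(297,231.8)),("turq",(232.3,241.8),(279.2,145.3))]:
    x,e=tri([ray(S,a),ray(T,b)]);print(n,np.round(x,4),e)
for z in(.129,):
    for i,p in((S,(229.9,194.8)),(T,(272.4,187.9))):
        o,d=ray(i,p);print(o+d*(z-o[2])/d[2])
a=cv2.imread('pics/scene0.png')[150:270,170:310];b=cv2.imread('pics/top0.png')[130:250,195:315]
cv2.imwrite('pics/crop.png',np.hstack([cv2.resize(a,(420,360),interpolation=2),cv2.resize(b,(360,360),interpolation=2)]))
```

```text
cap [ 0.5259 -0.0874  0.1391] [2.5, 2.5]
red [ 0.4021 -0.1607  0.1326] [3.2, 3.2]
turq [ 0.6519 -0.1118  0.1196] [8.4, 8.4]
[ 0.51815489 -0.08839628  0.129     ]
[ 0.52726796 -0.08538331  0.129     ]
```

View pics/crop.png

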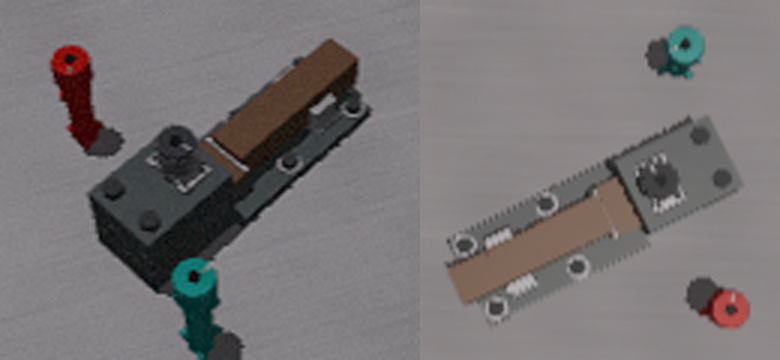

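The crop confirms it: the grey cap on the jig's upper arm is at scene (229,197) and top (275,189), inside the keeper strips. The red and turquoise pins stand free, each about 0.13 m away. Next I'll work out the first transfer.

```bash
cat >> h.py <<'E'
def rows(target, n, rot, per=None):
    "equal world steps to target over n rows, turning rot (share of 8 deg about tool z) in each"
    s=manip.sense(); q=s["tcp_rot"]; Rt=R.from_quat([q[1],q[2],q[3],q[0]])
    st=(np.array(target)-s["tool_pos"])/n
    for k in range(n):
        print(np.round(Rt.inv().apply(st)/0.1,2).tolist()); Rt=Rt*R.from_rotvec([0,0,np.radians(8*rot)])
E
python3 - <<'E'
from h import *
s=manip.sense();i=eyes.camera_info("wrist")
q=s["tcp_rot"];Rt=R.from_quat([q[1],q[2],q[3],q[0]])
T=np.array(i["T"]);print("cam in tool",np.round(Rt.inv().apply(T[:3,3]-s["tool_pos"]),3),"look",np.round(Rt.inv().apply(-T[:3,2]),3));print(i["mtx"])
rows([0.485,-0.03,0.25],10,1)
E
```

```text
cam in tool [ 0.079  0.    -0.118] look [-0.305 -0.001  0.952]
[[335.136153     0.         253.49775557]
 [  0.         335.136153   192.11082892]
 [  0.           0.           1.        ]]
[-0.47, -0.43, 0.01]
[-0.53, -0.36, 0.01]
[-0.57, -0.28, 0.01]
[-0.61, -0.2, 0.01]
[-0.63, -0.12, 0.01]
[-0.64, -0.03, 0.01]
[-0.64, 0.06, 0.01]
[-0.62, 0.15, 0.01]
[-0.59, 0.23, 0.01]
[-0.56, 0.31, 0.01]
```

```bash
python3 -m pendant '[{"offset":[-0.47,-0.42,0],"delta_rot":[0,0,1],"grip":1},{"offset":[-0.52,-0.35,0],"delta_rot":[0,0,1],"grip":1},{"offset":[-0.55,-0.27,0],"delta_rot":[0,0,1],"grip":1},{"offset":[-0.58,-0.19,0],"delta_rot":[0,0,1],"grip":1},{"offset":[-0.6,-0.12,0],"delta_rot":[0,0,1],"grip":1},{"offset":[-0.61,-0.03,0],"delta_rot":[0,0,1],"grip":1},{"offset":[-0.61,0.06,0],"delta_rot":[0,0,1],"grip":1},{"offset":[-0.6,0.14,0],"delta_rot":[0,0,1],"grip":1},{"offset":[-0.57,0.22,0],"delta_rot":[0,0,1],"grip":1},{"offset":[-0.54,0.3,0],"delta_rot":[0,0,1],"grip":1}]' 60
cat > look.py <<'E'
from h import *
import sys
i=eyes.camera_info("wrist");a=eyes.camera("wrist");cv2.imwrite(sys.argv[1],a)
np.save(sys.argv[1]+".npy",i,allow_pickle=True)
for n in ["cap_top","guide_top","lug_top"]:
    for r in models.tip_of(n,"wrist")[:3]:
        h={"cap_top":.129,"guide_top":.086,"lug_top":.044}[n]; o,d=ray(i,r["xy"])
        print(n,np.round(r["xy"],1),round(r["score"],2),"at h",np.round(o+d*(h-o[2])/d[2],4))
for r in models.masks_of("cap","wrist")[:2]: print("mask",np.round(r["rect"],1),round(r["score"],2))
s=manip.sense();print(s["time"],s["tool_pos"],s["joints"],s["tcp_rot"])
E
python3 look.py pics/w1.png
```

```text
time: 1.95
tool_pos: [0.4736, -0.012, 0.2567]
tcp_rot: [0.0, 0.755, 0.656, 0.0]
ft_force: [1.2, 0.6, 0.2]
finger_gap: 0.0858
gripper_force: 0.0
cap_top [325.1 276.7] 0.88 at h [ 0.5217 -0.0944  0.129 ]
cap_top [486.3 277.6] 0.71 at h [ 0.6555 -0.114   0.129 ]
cap_top [197.  354.7] 0.57 at h [ 0.4    -0.1595  0.129 ]
guide_top [315.9 253.3] 0.79 at h [ 0.5215 -0.0955  0.086 ]
mask [301.4 249.  347.  296.4] 0.95
mask [438.7 241.  500.9 297.9] 0.93
2.2 [ 0.4724032  -0.00993294  0.25603686] [-2.58055026e-01  1.18772420e-01  1.71058831e+00  4.82092652e-04
  1.31337546e+00 -1.23652265e-01] [-6.04200922e-04  7.53033844e-01  6.57981496e-01 -1.27188333e-04]
```

View pics/w1.png

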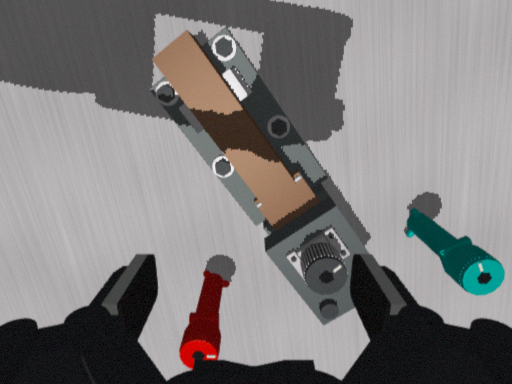

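The wrist view shows the grey cap at (325,275) on the jig, with its bright line pointing upper right. The turquoise pin is at (483,276) and the red one at (200,350), both off the jig. I'll move above the cap and measure again from there.

Run:
```python
from h import *
rows([0.522,-0.0945,0.19],4,0)
```

```text
[-0.19, 0.15, 0.16]
[-0.19, 0.15, 0.16]
[-0.19, 0.15, 0.16]
[-0.19, 0.15, 0.16]
```

```bash
python3 -m pendant '[{"offset":[-0.19,0.15,0.16],"delta_rot":[0,0,0],"grip":1},{"offset":[-0.19,0.15,0.16],"delta_rot":[0,0,0],"grip":1},{"offset":[-0.19,0.15,0.16],"delta_rot":[0,0,0],"grip":1},{"offset":[-0.19,0.15,0.16],"delta_rot":[0,0,0],"grip":1},{"offset":[0,0,0],"delta_rot":[0,0,0],"grip":1},{"offset":[0,0,0],"delta_rot":[0,0,0],"grip":1},{"offset":[0,0,0],"delta_rot":[0,0,0],"grip":1},{"offset":[0,0,0],"delta_rot":[0,0,0],"grip":1},{"offset":[0,0,0],"delta_rot":[0,0,0],"grip":1},{"offset":[0,0,0],"delta_rot":[0,0,0],"grip":1}]'
python3 look.py pics/w2.png
python3 - <<'E'
from h import *
i=np.load("pics/w1.png.npy",allow_pickle=True).item();j=np.load("pics/w2.png.npy",allow_pickle=True).item()
p=models.tip_of("cap_top","wrist"); 
for r in p[:2]:
    x,e=tri([ray(i,(325.1,276.7)),ray(j,r["xy"])]);print(np.round(x,4),e)
S=eyes.camera_info("scene");x,e=tri([ray(i,(325.1,276.7)),ray(j,p[0]["xy"]),ray(S,(229,196.5))]);print(np.round(x,4),e)
E
```

```text
time: 3.45
tool_pos: [0.5221, -0.0933, 0.1925]
tcp_rot: [0.0, 0.753, 0.658, 0.0]
ft_force: [-0.6, -0.3, 0.2]
finger_gap: 0.0859
gripper_force: 0.0
cap_top [254.8 226.7] 0.87 at h [ 0.5218 -0.0943  0.129 ]
cap_top [484.4 231.9] 0.81 at h [ 0.6558 -0.1157  0.129 ]
mask [227.3 188.3 286.4 254.2] 0.72
mask [423.7 188.  508.9 258.9] 0.72
3.7 [ 0.52208437 -0.09339613  0.19228602] [-3.87477790e-01  2.76271378e-01  1.67578068e+00 -1.10308057e-06
  1.18959723e+00 -2.53170116e-01] [-2.50837177e-05  7.52962099e-01  6.58063885e-01 -1.31594019e-05]
[ 0.5218 -0.0944  0.1288] [0.0, 0.0]
[0.4912 0.0311 0.355 ] [18.9, 18.9]
[ 0.5221 -0.0932  0.1299] [0.8, 0.7, 1.4]
```

View pics/w2.png

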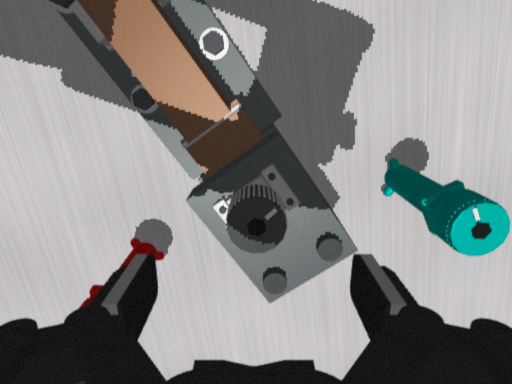

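Two wrist views put the cap top at (0.522, -0.094, 0.129), which matches the expected 129 mm height. In this picture the cap is at (255,225) between the fingers, and the space round it is clear. I'll descend and close.

```bash
python3 -m pendant '[{"offset":[-0.01,0,0.17],"delta_rot":[0,0,0],"grip":1},{"offset":[0,0,0.17],"delta_rot":[0,0,0],"grip":1},{"offset":[0,0,0.17],"delta_rot":[0,0,0],"grip":1},{"offset":[0,0,0.15],"delta_rot":[0,0,0],"grip":0.4},{"offset":[0,0,0],"delta_rot":[0,0,0],"grip":0.2},{"offset":[0,0,0],"delta_rot":[0,0,0],"grip":0},{"offset":[0,0,0],"delta_rot":[0,0,0],"grip":-1},{"offset":[0,0,0],"delta_rot":[0,0,0],"grip":-1},{"offset":[0,0,0],"delta_rot":[0,0,0],"grip":-1},{"offset":[0,0,0],"delta_rot":[0,0,0],"grip":-1}]' 50
python3 -c "
from h import *
s=manip.sense();print(s)"
```

```text
time: 5.0
tool_pos: [0.5228, -0.0946, 0.1273]
tcp_rot: [0.001, 0.753, 0.658, 0.001]
ft_force: [1.1, -0.5, 5.9]
finger_gap: 0.0345
gripper_force: 49.9
{'time': 5.0, 'joints': array([-3.89234386e-01,  3.47718584e-01,  1.75428484e+00,  7.71080202e-05,
        1.03726681e+00, -2.55010673e-01]), 'dq': array([-0.00014821,  0.00113644,  0.00088949,  0.00021653,  0.00015692,
       -0.00144982]), 'joint_efforts': array([-2.09180745e-01, -4.20402253e+01, -2.20340234e+01, -1.47837410e-01,
        1.54808555e-01, -2.69273311e-03]), 'tool_pos': array([ 0.52276723, -0.09463679,  0.12726414]), 'tcp_rot': array([1.02396494e-03, 7.52946978e-01, 6.58080162e-01, 5.48638866e-04]), 'ft_force': array([ 1.11125676, -0.48207096,  5.88079594]), 'moment': array([ 0.07740255, -0.07666976, -0.03187517]), 'gripper_force': 49.90161895751953, 'finger_gap': 0.03446348837445959}
```

```bash
python3 -m pendant '[{"offset":[0,0,-0.01],"delta_rot":[0,0,-0.5],"grip":-1},{"offset":[0,0,0],"delta_rot":[0,0,-0.9],"grip":-1},{"offset":[0,0,0],"delta_rot":[0,0,-0.9],"grip":-1},{"offset":[0,0,0],"delta_rot":[0,0,-0.9],"grip":-1},{"offset":[0,0,0],"delta_rot":[0,0,-0.9],"grip":-1},{"offset":[0,0,0],"delta_rot":[0,0,-0.9],"grip":-1},{"offset":[0,0,0],"delta_rot":[0,0,-0.9],"grip":-1},{"offset":[0,0,0],"delta_rot":[0,0,-0.9],"grip":-1},{"offset":[0,0,0],"delta_rot":[0,0,-0.5],"grip":-1},{"offset":[0,0,0],"delta_rot":[0,0,0],"grip":-1}]' 50
cat > st.py <<'E'
from h import *
s=manip.sense();q=s["tcp_rot"];Rt=R.from_quat([q[1],q[2],q[3],q[0]]);y=Rt.apply([0,1,0])
print(s["time"],"yaw",np.degrees(np.arctan2(y[1],y[0])).round(1),"m",s["moment"].round(3),"f",s["ft_force"].round(2),s["tool_pos"].round(4),"j6",s["joints"][5].round(2),"gap",s["finger_gap"].round(4),"tilt",Rt.apply([0,0,1]).round(4))
E
python3 st.py
```

```text
time: 6.25
tool_pos: [0.5228, -0.0945, 0.1274]
tcp_rot: [0.001, 0.337, 0.942, 0.0]
ft_force: [4.3, -0.9, -2.5]
finger_gap: 0.0346
gripper_force: 50.6Traceback (most recent call last):
  File "st.py", line 3, in <module>
    print(s["time"],"yaw",np.degrees(np.arctan2(y[1],y[0])).round(1),"m",s["moment"].round(3),"f",s["ft_force"].round(2),s["tool_pos"].round(4),"j6",s["joints"][5].round(2),"gap",s["finger_gap"].round(4),"tilt",Rt.apply([0,0,1]).round(4))
                                                                                                                                                                                   ^^^^^^^^^^^^^^^^^^^^^
AttributeError: 'float' object has no attribute 'round'
```

```bash
sed -i 's/s\["finger_gap"\].round(4)/round(s["finger_gap"],4)/' st.py; python3 st.py; python3 -m pendant '[{"offset":[-0.01,0.01,0],"delta_rot":[0,0,-0.3],"grip":-1},{"offset":[0,0,0],"delta_rot":[0,0,-0.3],"grip":-1},{"offset":[0,0,0],"delta_rot":[0,0,-0.3],"grip":-1},{"offset":[0,0,0],"delta_rot":[0,0,-0.3],"grip":-1},{"offset":[0,0,0],"delta_rot":[0,0,-0.1],"grip":-1},{"offset":[0,0,0],"delta_rot":[0,0,-0.1],"grip":-1},{"offset":[0,0,0],"delta_rot":[0,0,0],"grip":-1},{"offset":[0,0,0],"delta_rot":[0,0,0],"grip":-1},{"offset":[0,0,0],"delta_rot":[0,0,0],"grip":-1},{"offset":[0,0,0],"delta_rot":[0,0,0],"grip":-1}]' 50 >/dev/null
python3 st.py
```

```text
6.25 yaw 50.7 m [-0.018 -0.738  0.012] f [ 4.28 -0.94 -2.46] [ 0.5228 -0.0945  0.1274] j6 -1.27 gap 0.0346 tilt [ 1.8e-03 -4.0e-04 -1.0e+00]
7.5 yaw 61.9 m [-0.603  0.413 -0.027] f [-1.72 -2.41  2.35] [ 0.5231 -0.0944  0.1273] j6 -1.47 gap 0.0348 tilt [-6.e-04 -2.e-04 -1.e+00]
```

```bash
python3 -m pendant '[{"offset":[0,0,0],"delta_rot":[0,0,-0.3],"grip":-1},{"offset":[0,0,0],"delta_rot":[0,0,-0.2],"grip":-1},{"offset":[0,0,0],"delta_rot":[0,0,-0.2],"grip":-1},{"offset":[0,0,0],"delta_rot":[0,0,-0.1],"grip":-1},{"offset":[0,0,0],"delta_rot":[0,0,0],"grip":-1},{"offset":[0,0,0],"delta_rot":[0,0,0],"grip":-1},{"offset":[0,0,0],"delta_rot":[0,0,0],"grip":-1},{"offset":[0,0,0],"delta_rot":[0,0,0],"grip":-1},{"offset":[0,0,0],"delta_rot":[0,0,0],"grip":-1},{"offset":[0,0,0],"delta_rot":[0,0,0],"grip":-1}]' 50 >/dev/null
python3 st.py
```

```text
8.75 yaw 68.3 m [-0.451  0.102 -0.446] f [-1.11 -1.76  0.81] [ 0.5234 -0.0942  0.1273] j6 -1.58 gap 0.0346 tilt [ 1.e-04 -0.e+00 -1.e+00]
```

The moment rose from -0.03 to -0.45 N m, so the cap is at its stop after 1.33 rad of turning. I'll ease the torque and start a slow, straight lift.

```bash
python3 -m pendant '[{"offset":[0,0,0],"delta_rot":[0,0,0.07],"grip":-1},{"offset":[0,0,0],"delta_rot":[0,0,0],"grip":-1},{"offset":[0,0,-0.01],"delta_rot":[0,0,0],"grip":-1},{"offset":[0,0,-0.01],"delta_rot":[0,0,0],"grip":-1},{"offset":[0,0,-0.01],"delta_rot":[0,0,0],"grip":-1},{"offset":[0,0,-0.01],"delta_rot":[0,0,0],"grip":-1},{"offset":[0,0,0],"delta_rot":[0,0,0],"grip":-1},{"offset":[0,0,0],"delta_rot":[0,0,0],"grip":-1},{"offset":[0,0,0],"delta_rot":[0,0,0],"grip":-1},{"offset":[0,0,0],"delta_rot":[0,0,0],"grip":-1}]' 60 >/dev/null
python3 st.py
```

```text
10.0 yaw 67.8 m [-0.702 -0.89  -0.143] f [  3.73  -2.69 -15.46] [ 0.523  -0.094   0.1295] j6 -1.57 gap 0.0346 tilt [-1.7e-03  9.0e-04 -1.0e+00]
```

```bash
python3 -m pendant '[{"offset":[-0.006,-0.002,0],"delta_rot":[0,0,0.02],"grip":-1},{"offset":[0,0,0],"delta_rot":[0,0,0],"grip":-1},{"offset":[0,0,-0.01],"delta_rot":[0,0,0],"grip":-1},{"offset":[0,0,-0.01],"delta_rot":[0,0,0],"grip":-1},{"offset":[0,0,0],"delta_rot":[0,0,0],"grip":-1},{"offset":[0,0,0],"delta_rot":[0,0,0],"grip":-1},{"offset":[0,0,0],"delta_rot":[0,0,0],"grip":-1},{"offset":[0,0,0],"delta_rot":[0,0,0],"grip":-1},{"offset":[0,0,0],"delta_rot":[0,0,0],"grip":-1},{"offset":[0,0,0],"delta_rot":[0,0,0],"grip":-1}]' 60 >/dev/null
python3 st.py
```

```text
11.25 yaw 67.6 m [-0.059  0.107  0.038] f [-1.19 -0.38 -6.23] [ 0.5238 -0.0946  0.1333] j6 -1.57 gap 0.0344 tilt [-1.e-04  1.e-04 -1.e+00]
```

The pin is free now, with a 6.2 N load and almost no side force. I'll carry on lifting.

```bash
python3 -m pendant '[{"offset":[0.001,0,-0.02],"delta_rot":[0,0,0],"grip":-1},{"offset":[0,0,-0.02],"delta_rot":[0,0,0],"grip":-1},{"offset":[0,0,-0.03],"delta_rot":[0,0,0],"grip":-1},{"offset":[0,0,-0.03],"delta_rot":[0,0,0],"grip":-1},{"offset":[0,0,-0.03],"delta_rot":[0,0,0],"grip":-1},{"offset":[0,0,-0.03],"delta_rot":[0,0,0],"grip":-1},{"offset":[0,0,-0.02],"delta_rot":[0,0,0],"grip":-1},{"offset":[0,0,-0.02],"delta_rot":[0,0,0],"grip":-1},{"offset":[0,0,0],"delta_rot":[0,0,0],"grip":-1},{"offset":[0,0,0],"delta_rot":[0,0,0],"grip":-1}]' 60 >/dev/null
python3 st.py
```

```text
12.5 yaw 67.6 m [-0.057  0.076  0.048] f [-0.27 -0.41 -7.37] [ 0.5237 -0.0946  0.1532] j6 -1.57 gap 0.0341 tilt [-1.e-04  1.e-04 -1.e+00]
```

```bash
python3 -m pendant '[{"offset":[0,0,-0.02],"delta_rot":[0,0,0],"grip":-1},{"offset":[0,0,-0.03],"delta_rot":[0,0,0],"grip":-1},{"offset":[0,0,-0.03],"delta_rot":[0,0,0],"grip":-1},{"offset":[0,0,-0.03],"delta_rot":[0,0,0],"grip":-1},{"offset":[0,0,-0.03],"delta_rot":[0,0,0],"grip":-1},{"offset":[0,0,-0.03],"delta_rot":[0,0,0],"grip":-1},{"offset":[0,0,-0.02],"delta_rot":[0,0,0],"grip":-1},{"offset":[0,0,-0.02],"delta_rot":[0,0,0],"grip":-1},{"offset":[0,0,0],"delta_rot":[0,0,0],"grip":-1},{"offset":[0,0,0],"delta_rot":[0,0,0],"grip":-1}]' 60 >/dev/null
python3 st.py
python3 - <<'E'
from h import *
i=eyes.camera_info("wrist");w=eyes.camera("wrist")
s=manip.sense()
for r in models.tip_of("cap_top","wrist")[:3]: print("wrist",np.round(r["xy"],1),round(r["score"],2))
for z in (.155,.165,.17,.175,.18): print(z,np.round(proj(i,[.5235,-.0943,z]),1))
a=eyes.camera("scene");S=eyes.camera_info("scene")
for r in models.tip_of("cap_top","scene")[:3]: print("scene",np.round(r["xy"],1),round(r["score"],2))
cv2.imwrite("pics/end.png",np.hstack([cv2.resize(a[130:250,170:310],(420,360),interpolation=2),cv2.resize(w,(380,285))[:].copy() if 0 else cv2.copyMakeBorder(cv2.resize(w,(380,285)),0,75,0,0,0)]))
cv2.imwrite("pics/w_end.png",w)
E
```

```text
13.75 yaw 67.6 m [-0.104  0.007 -0.032] f [-1.06 -0.82 -6.6 ] [ 0.5237 -0.0946  0.1743] j6 -1.57 gap 0.0346 tilt [-0.e+00 -1.e-04 -1.e+00]
wrist [14.9 62.9] 0.96
wrist [253.7 285.8] 0.88
0.155 [254.1 264.3]
0.165 [254.1 276.1]
0.17 [254.1 282.6]
0.175 [254.1 289.6]
0.18 [254.1 297. ]
scene [229.4 184.6] 0.61
scene [232.9 243.3] 0.61
scene [191.2 169.1] 0.6
```

View pics/end.png

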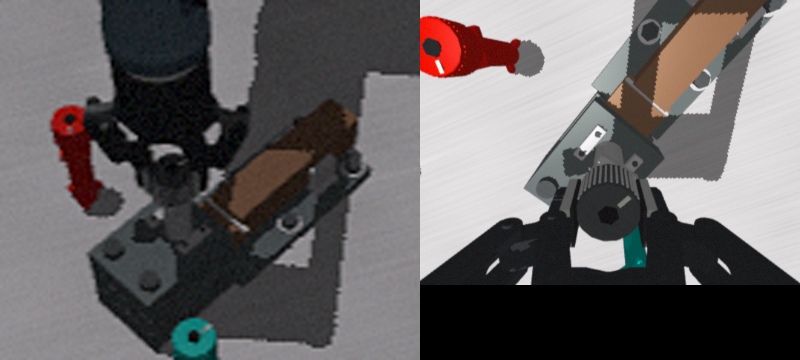

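The pin is up, with its collar well above the jig, and the bracket and bystanders are unmoved. The cap is at wrist row 286, which suggests a rise of only 43–44 mm, so it may have slipped a little in the pads at first. I'll measure the cap top more closely.

Run:
```python
from h import *
i=eyes.camera_info("wrist")
w=cv2.imread("pics/w_end.png");c=cv2.resize(w[215:335,180:330],(750,600),interpolation=2)
t=np.linspace(0,2*np.pi,60)
for z,col in ((.171,(0,0,255)),(.176,(0,255,0))):
    P=[proj(i,[.5236+.018*np.cos(u),-.0945+.018*np.sin(u),z]) for u in t]
    cv2.polylines(c,[np.int32([((p[0]-180)*5,(p[1]-215)*5) for p in P])],True,col,1)
cv2.imwrite("pics/capend.png",c)
```

```text
(no output)
```

View pics/capend.png

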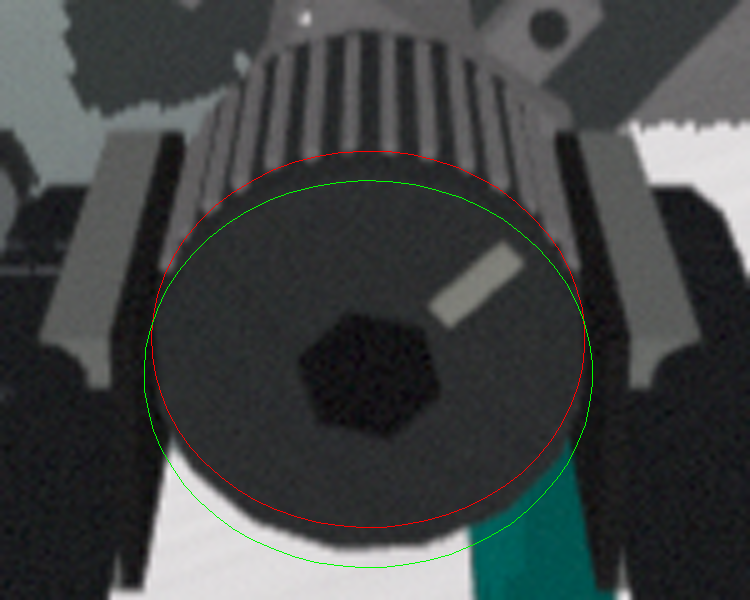

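The hex socket is at crop (370,375) and the cap's rim lies between my 0.171 and 0.176 m outlines. The cap top is therefore at about 0.1735 m, a rise of about 44.5 mm. I'll lift another 2.5 mm for margin, then hold.

```bash
python3 -m pendant '[{"offset":[0,0,-0.015],"delta_rot":[0,0,0],"grip":-1},{"offset":[0,0,-0.01],"delta_rot":[0,0,0],"grip":-1},{"offset":[0,0,0],"delta_rot":[0,0,0],"grip":-1},{"offset":[0,0,0],"delta_rot":[0,0,0],"grip":-1},{"offset":[0,0,0],"delta_rot":[0,0,0],"grip":-1},{"offset":[0,0,0],"delta_rot":[0,0,0],"grip":-1},{"offset":[0,0,0],"delta_rot":[0,0,0],"grip":-1},{"offset":[0,0,0],"delta_rot":[0,0,0],"grip":-1},{"offset":[0,0,0],"delta_rot":[0,0,0],"grip":-1},{"offset":[0,0,0],"delta_rot":[0,0,0],"grip":-1}]' 60 >/dev/null
python3 st.py
python3 - <<'E'
from h import *
w=eyes.camera("wrist");print([np.round(r["xy"],1) for r in models.tip_of("cap_top","wrist")[:2]])
a=cv2.imread("pics/w_end.png")[215:335,190:320].astype(int);print("cap image change vs before:",np.abs(w[215:335,215:290].astype(int)-a[:,25:100]).mean().round(2))
E
```

```text
15.2 yaw 67.6 m [-0.125  0.078  0.013] f [ 0.12  0.39 -7.05] [ 0.5238 -0.0946  0.1768] j6 -1.57 gap 0.0342 tilt [ 0. -0. -1.]
[array([251.2, 290.1]), array([17.5, 65.5])]
cap image change vs before: 3.12
```

```bash
python3 -c "
from bench import manip
print(manip.sign_off())"
```

```text
the job is handed in; nothing more can be done
None
```

The cap is turned to its stop, the pin is drawn up about 47 mm (6 mm clear of the lug, still through the full upper bore) and held there, and the job is handed in with the bracket free to slide out.

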